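# Close up the insulated sample box

## Task

Close the white sample box using touch alone: with the fingertips, push the upright yellow flap down flat over the vials, and only then push the blue lid over from behind and press it fully shut. Pick nothing up, leave the box where it stands and the vials in their holes, and leave the things beside it alone.

Things in the scene. Friction and masses are not known exactly. Their poses are not given: they have to be found in the camera images.
- samplebox: white insulated sample box, 150 (x) x 200 (y) x 95 mm high to the rim, walls 14 mm, 3 kg, standing loose. Origin at the centre of its underside; z up, +x is the side of the lid's hinge (away from the robot when the box is square), +y the side of the flap's hinge (left). A grey insert inside holds four small vials, tops 72 mm above the worktop
- flap (a joint): angle (rad) of the yellow inner flap: 0 = folded down flat over the vials (its stop; upper face 85 mm above the worktop, 10 mm below the rim), 1.57 = upright. Plate 112 mm wide (box x), 4 mm thick, reaching 130 mm from the hinge axis to its free edge. Stiff hinge: stays at any angle where it is left; about 0.5 N at the free edge moves it
- lid (a joint): angle (rad) of the blue outer lid: 0 = shut on the rim (its stop; upper face 115 mm above the worktop), 1.57 = upright, more = leaning back. Slab 150 mm from hinge to front edge, 200 mm wide, 20 mm thick. Stiff hinge: stays at any angle where it is left; 1 to 2 N at the front edge moves it. It jams on the flap if the flap is not down
- flap_hinge (a point): middle of the flap's hinge axis, which runs along the box's x, inside the left wall: at (0, +82, 83) mm in the box's frame. From it the flap lies towards the box's -y when folded (joint 0) and straight up at 1.57
- lid_hinge (a point): middle of the lid's hinge axis, along the box's y on the far rim: at (+75, 0, 95) mm in the box's frame. From it the lid lies towards the box's -x when shut (joint 0) and straight up at 1.57. The lid's inner face passes through this axis; its outer face lies 20 mm off it (a 3 mm raised panel on it is only for looks)
- flap_edge (a point): middle of the flap's free edge, half-way through its thickness, 130 mm from the hinge axis; moves with the flap
- lid_edge (a point): middle of the lid's front edge on the outer face, 150 mm along the lid from the hinge axis; moves with the lid. Here a 50 mm wide finger lip stands out 10 mm beyond the edge
- sample_0: small clear vial with a blue cap, 12 mm across, 32 mm tall, standing loose in a hole of the insert; origin at the centre of its underside, 40 mm above the worktop. To be left in its hole
- sample_1: small clear vial with a blue cap, 12 mm across, 32 mm tall, standing loose in a hole of the insert; origin at the centre of its underside, 40 mm above the worktop. To be left in its hole
- sample_2: small clear open vial, 12 mm across, 32 mm tall, standing loose in a hole of the insert; origin at the centre of its underside, 40 mm above the worktop. To be left in its hole
- sample_3: small clear open vial, 12 mm across, 32 mm tall, standing loose in a hole of the insert; origin at the centre of its underside, 40 mm above the worktop. To be left in its hole
- jar_caps: clear jar full of small screw caps, 78 mm across, 107 mm tall, loose beside the box; origin at the centre of its underside. To be left alone
- beaker_150: empty low glass beaker with a spout, 67x78 mm, 83 mm tall, loose beside the box; origin at the centre of its underside. To be left alone
- tape_roll: beige roll of paper tape lying flat, 72 mm across, 18 mm high (another like it lies far off at the back left), loose beside the box; origin at the centre of its underside. To be left alone

How it is judged:
On the way, in this order (a step that is already met when the one before it is completed fails the run):
1. the flap lies folded down over the vials while the lid is still open (value of joint flap below 0.12 rad and value of joint lid above 1.2 rad), for 0.2 s.
2. the lid is shut over the folded flap (value of joint lid below 0.06 rad and value of joint flap below 0.12 rad), for 0.2 s.
At the end, for the whole second after the job is handed in: The flap is down (within 0.12 rad of flat) and the lid shut (within 0.06 rad); the box is at rest, upright and within 30 mm of where it stood, the vials are in their holes, and the things beside it are within 30 mm of where they stood (all of step 2 and linear speed of samplebox below 0.01 m/s and angle between samplebox's own z axis and vertical below 0.05 rad and distance of each of samplebox, jar_caps, beaker_150, tape_roll from where it was at the start of the episode below 0.03 m and z of each of sample_0, sample_1, sample_2, sample_3 in the frame of samplebox below 0.05 m); the robot touches nothing.
It fails at once if the lid is swung towards shut while the flap is still up (value of joint lid below 1.2 rad and value of joint flap above 0.25 rad).
It fails at once if the box is lifted, tipped or shoved more than 30 mm (distance of samplebox from where it was at the start of the episode above 0.03 m or height (world z) of samplebox above 0.012 m or angle between samplebox's own z axis and vertical above 0.15 rad).
It fails at once if a vial is lifted out of the insert (z of any of sample_0, sample_1, sample_2, sample_3 in the frame of samplebox above 0.056 m).
It fails at once if a thing beside the box is picked up, pushed more than 30 mm or tipped (distance of any of jar_caps, beaker_150, tape_roll from where it was at the start of the episode above 0.03 m or angle between any of jar_caps, beaker_150, tape_roll's own z axis and vertical above 0.3 rad).
It also fails if it takes over 58 s, if anything falls off the work surface, if the arm or the gripper's body presses on something with over 40 N, if the wrist force passes 120 N, or if a joint passes its speed limit or range.

## Robot

A 6-joint arm with a two-finger parallel gripper is mounted at the origin on a cart in front of the work surface, level with it; the furniture and walls round the work are solid. World frame = base frame: x ahead of the robot, y to its left, z up, the work surface at z = 0. Lengths are in m, angles in rad, forces in N, time in s.
With the tool pointing down it reaches from about 0.35 to 0.975 m from the base axis. Payload 4.9 kg.
Tool frame: the origin (TCP) lies midway between the tips of the shut fingers; the grasp point (between the pads) lies 19 mm behind it; z points along the fingers, y is the line along which they close (so a half turn about z gives the same grasp; the last joint's range is limited). The gripper opens to 85 mm and grips with 20 to 120 N. Pads are 22 mm wide; open, the fingers measure 114 mm over their backs; the gripper's body (76 mm by 85 mm) begins 54 mm behind the grasp point. The pads swing forward as they close: fully open they stand 13 mm farther back than shut.
Start: joints at [-1.336, 0.053, 1.613, -0, 1.476, -0.119], TCP at [0.217, -0.586, 0.205] pointing down, gripper open.
Joint ranges: [-3.01, 3.01], [-1.01, 2.22], [0.06, 2.58], [-1.02, 4.17], [0.09, 2.62], [-3.14, 3.14]. Speed limits (rad/s): [2.57, 2.57, 3.14, 3.14, 3.14, 3.14].

## Interface

Orientations are given as a unit quaternion [w, x, y, z].
In Python, from plant import state, grab_frame, job_done, cut_out, place_of gives the robot as it stands.
- The arm moves only by the tool jog_arm, never from a script. Its argument "motion" is text: rows parted by semicolons, each of 7 numbers parted by spaces: the opening in per cent of the stroke, from 0 (shut) to 100 (fully open), then the shift along the tool's x, y, z as a fraction of full scale, then the turn, a rotation vector about the tool's x, y, z as a fraction of full scale. A call has exactly 5 rows; each row is the pose to reach, as a shift and turn from the pose commanded when the call began, along the tool's axes at that moment; what a row does not reach only later rows make up. Full scale, the value 1, is 50 cm for a shift and 1.5 rad for a turn. A row lasts 1/8 s, in which the tool goes at most 62.5 mm and 10.7 degrees, less where a joint would pass 70% of its speed; a pose out of reach is approached as far as the arm can. A call with a number of a shift or a turn outside -1 to 1 is refused whole. A call with a gripper value outside its range is refused whole. The fingers move at their own pace and stop on an object; the grip force is fixed at half the most. Time passes only in rows, so rows that repeat a pose let the fingers close, or fill a call up. It gives the time, the measured TCP pose, the force, the opening and the grip force at its end, in the units of the state.
- state(): the state, without advancing time (a new reading comes with each control period).
- grab_frame(name): name is "side" or "top" or "wrist"; returns a dict with "color" (384x512x3 uint8, red, green, blue), "range_z" (384x512 float32, m along the optical axis (not along the pixel's ray), 0 where there is no reading), "intrinsics" (3x3 intrinsics, pixels), "world_from_camera" (4x4, takes a point from camera to world coordinates). Camera axes: x right, y up, looking along -z (the intrinsics and any distortion apply to the point x, -y, -z); pixel columns grow to the right and rows downward; lengths in m; the calibration is good to about 2 mm. A picture is of the moment at which its call begins.
- job_done(): hands the job in; it is judged then, once.
Trained networks look in the newest picture that a camera, given by its name, has taken for a name from the list of things; names that differ only in an ending like _2 or _b are one class to them, and where a whole thing is asked for, a point or a joint stands for the part that bears it (a point fixed in the world has none). Each returns a list of dicts, best first, with "p" (0 to 1); they miss things now and then, are a little off and sometimes report something else, mostly with a low value. They report only what shows in the picture. A call takes as long as a camera call.
- cut_out(camera, thing): "pixels" (384x512 bool, what is visible of it).
- place_of(camera, thing): "at" ([x, y, z] in m, in world coordinates, good to about 4 mm: a listed point, or the origin of a listed thing).
The state is a dict: "time": time; "joint_pos": joint angles; "joint_vel": joint speeds; "joint_efforts": joint torques, N m; "tool_pos": TCP position; "tool_rot": TCP orientation; "contact_force": force on the tool from outside, world axes, zero at the start; "ft_torque": the same for the moment, N m; "gripper_width": opening from 0.0 (shut) to 1.0 (fully open); "grasp_force": force on a finger pad.
Only numpy, scipy, OpenCV 4.12 (cv2) and the standard library are available. Lean on these libraries where they do the work, as an engineer would, in place of code of your own. Each camera call takes 0.05 s, during which the arm holds its last target. There are 200 camera calls.

## Working session

There is one attempt and no reset: what is moved stays moved. The work goes in short steps, Python scripts to look and compute and a tool call to move; the robot and the scene stay as the last step left them, time stands still between calls to the robot, and variables do not carry over. Pictures are saved under pics/ and viewed, at most 10 in all, crops included, and the job is handed in when it is done.

Besides the shell and the picture viewer there is one more tool, called after ">>>" as name(argument=value, ...) on one line, values as JSON. jog_arm: Moves the arm, as the interface text tells. Shift numbers are shares of 50 cm and turn numbers shares of 1.5 rad, none past 1 either way. Its arguments: {"type":"object","properties":{"motion":{"type":"string"}},"required":["motion"]}

```bash
mkdir -p pics; python3 - <<'E'
from plant import *
import cv2, numpy as np
s=state(); print(s['time'],s['tool_pos'],s['tool_rot'])
ims=[]
for c in ['side','top']:
    f=grab_frame(c); ims.append(f['color'])
    for t in ['samplebox','flap_hinge','lid_hinge','flap_edge','lid_edge','jar_caps','beaker_150','tape_roll','sample_0']:
        r=place_of(c,t); print(c,t,[(np.round(d['at'],3).tolist(),round(d['p'],2)) for d in r[:4]])
cv2.imwrite('pics/a.png',cv2.resize(np.hstack(ims),(800,300),interpolation=cv2.INTER_AREA)[:,:,::-1])
E
```

```text
0.0 [ 0.21638348 -0.58561731  0.20346405] [-1.02784249e-03  9.84387471e-01  1.76012061e-01 -7.61857216e-05]
side samplebox [([0.512, 0.04, 0.002], 0.72)]
side flap_hinge [([0.532, 0.121, 0.082], 0.65)]
side lid_hinge [([0.58, 0.022, 0.095], 0.82)]
side flap_edge [([0.525, 0.1, 0.212], 0.94)]
side lid_edge [([0.632, 0.013, 0.241], 0.91)]
side jar_caps [([0.605, 0.392, -0.002], 0.65)]
side beaker_150 [([0.448, 0.361, 0.0], 0.91), ([0.508, 0.044, -0.001], 0.62)]
side tape_roll [([0.407, -0.334, -0.003], 0.73), ([0.509, 0.041, -0.001], 0.5)]
side sample_0 [([0.481, 0.016, 0.039], 0.6)]
top samplebox [([0.505, 0.04, -0.004], 0.81)]
top flap_hinge []
top lid_hinge [([0.584, 0.018, 0.092], 0.82)]
top flap_edge [([0.522, 0.099, 0.211], 0.48)]
top lid_edge []
top jar_caps [([0.603, 0.39, 0.0], 0.97)]
top beaker_150 [([0.452, 0.361, -0.002], 0.82), ([0.604, 0.39, -0.002], 0.61)]
top tape_roll [([0.412, -0.336, -0.002], 0.67)]
top sample_0 [([0.407, -0.342, -0.002], 0.59)]
```

View pics/a.png

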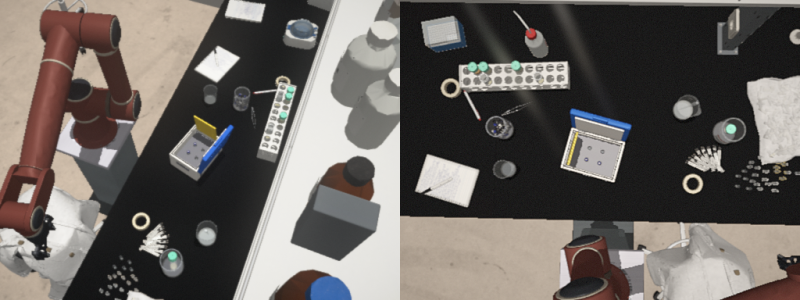

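The pictures show the box near (590,150) in the top half, yellow flap on its left, blue lid leaning back, with clear space around it. Box yaw is about -0.27. I'll raise, turn to align with the box and shut the fingers.

>>> jog_arm(motion="0 0 0 -0.12 0 0 -0.12; 0 0.1 -0.08 -0.2 0 0 -0.24; 0 0.2 -0.17 -0.25 0 0 -0.36; 0 0.3 -0.26 -0.26 0 0 -0.48; 0 0.4 -0.35 -0.26 0 0 -0.6")

```text
time: 1.62
tool_pos: [0.33, -0.3786, 0.3348]
tool_rot: [0.001, 0.808, 0.589, 0.0]
contact_force: [0.8, -0.4, -0.3]
gripper_width: 0.0
grasp_force: 0.0
```

```bash
cat > h.py <<'E'
from plant import *
import numpy as np, sys
from scipy.spatial.transform import Rotation as R
B=np.array([0.508,0.040,0]); YAW=-0.27
def w2b(p): return R.from_euler('z',-YAW).apply(np.asarray(p)-B)
def b2w(p): return R.from_euler('z',YAW).apply(p)+B
def rot(s): return R.from_quat(s['tool_rot'],scalar_first=True)
def rep():
    s=state(); r=rot(s)
    print('t',round(s['time'],2),'box',w2b(s['tool_pos']).round(4),'F',np.round(s['contact_force'],1),'g',s['gripper_width'])
    print('tool axes in box\n',(R.from_euler('z',-YAW)*r).as_matrix().round(3).T)
    return s,r
def go(*pts):
    s,r=rep()
    for p in pts: print(p,'->',(r.inv().apply(b2w(np.array(p,float))-s['tool_pos'])/0.5).round(3))
    want=R.from_euler('z',YAW)*R.from_matrix(np.array([[0,1,0],[1,0,0],[0,0,-1.]]))  # x=box y, y=box x
    print('turn',((r.inv()*want).as_rotvec()/1.5).round(3))
def cloud(c,t=None):
    f=grab_frame(c); z=f['range_z']; K=f['intrinsics']; v,u=np.mgrid[:384,:512]
    P=np.stack([(u-K[0,2])/K[0,0]*z,-(v-K[1,2])/K[1,1]*z,-z],-1)
    T=f['world_from_camera']; return f,P@T[:3,:3].T+T[:3,3]
E
python3 - <<'E'
from h import *
import cv2
f,P=cloud('top')
c=f['color'].astype(int); m=(P[...,2]>0.085)&(P[...,2]<0.105)&(f['range_z']>0)&(np.hypot(P[...,0]-.508,P[...,1]-.04)<.15)&(c.min(-1)>120)
q=P[m][:,:2].astype(np.float32); print(len(q),cv2.minAreaRect(q))
for cam in ['top','side']:
    f,P=cloud(cam); 
    for t in ['flap','lid']:
        for d in cut_out(cam,t)[:1]:
            k=d['pixels']&(f['range_z']>0); b=w2b(P[k]); print(cam,t,d['p'],k.sum(),np.percentile(b,[3,50,97],axis=0).round(3).tolist())
    for t in ['samplebox','flap_hinge','lid_hinge','flap_edge','lid_edge']: print(t,[(w2b(d['at']).round(3),d['p']) for d in place_of(cam,t)[:1]])
go((-10e-3,.142,.26))
E
```

```text
1121 ((0.5085594058036804, 0.042640604078769684), (0.2000306099653244, 0.14990007877349854), 75.90392303466797)
top flap 0.53 164 [[-0.051, 0.062, 0.088], [0.0, 0.067, 0.211], [0.048, 0.085, 0.216]]
top lid 0.48 154 [[-0.05, 0.062, 0.102], [-0.002, 0.067, 0.211], [0.048, 0.084, 0.216]]
samplebox [(array([ 0.   ,  0.003, -0.002]), 0.64)]
flap_hinge []
lid_hinge [(array([ 0.076, -0.   ,  0.097]), 0.63)]
flap_edge [(array([-0.003,  0.061,  0.21 ]), 0.71)]
lid_edge [(array([0.127, 0.002, 0.238]), 0.88)]
side flap 0.68 418 [[-0.054, 0.059, 0.092], [-0.0, 0.068, 0.164], [0.05, 0.081, 0.215]]
side lid 0.83 784 [[0.078, -0.098, 0.1], [0.11, -0.02, 0.229], [0.12, 0.093, 0.252]]
samplebox [(array([ 0.003, -0.   ,  0.002]), 0.84)]
flap_hinge [(array([0.005, 0.08 , 0.089]), 0.97)]
lid_hinge [(array([ 0.077, -0.001,  0.094]), 0.56)]
flap_edge [(array([-0.001,  0.062,  0.208]), 0.66)]
lid_edge [(array([0.123, 0.008, 0.242]), 0.72)]
t 2.48 box [-0.0604 -0.4526  0.3333] F [-0.8 -0.   0.4] g 0.0009013933753642025
tool axes in box
 [[ 0.047  0.999  0.   ]
 [ 0.999 -0.047 -0.   ]
 [-0.     0.    -1.   ]]
(-0.01, 0.142, 0.26) -> [1.193 0.044 0.147]
turn [-0.    -0.    -0.032]
```

>>> jog_arm(motion="0 0.12 0 0 0 0 -0.02; 0 0.24 0 0 0 0 -0.02; 0 0.36 0 0 0 0 -0.02; 0 0.48 0 0 0 0 -0.02; 0 0.6 0 0 0 0 -0.02")

```text
time: 3.1
tool_pos: [0.423, -0.0931, 0.3337]
tool_rot: [0.001, 0.801, 0.599, 0.0]
contact_force: [0.3, -0.3, -0.4]
gripper_width: 0.0
grasp_force: 0.0
```

>>> jog_arm(motion="0 0.12 0.02 0 0 0 0; 0 0.24 0.04 0 0 0 0; 0 0.36 0.06 0 0 0 0; 0 0.48 0.08 0 0 0 0; 0 0.6 0.08 0 0 0 0")

```text
time: 3.72
tool_pos: [0.5468, 0.1835, 0.3332]
tool_rot: [0.0, 0.801, 0.599, -0.0]
contact_force: [0.8, -0.7, -0.4]
gripper_width: 0.001
grasp_force: 0.0
```

```bash
sed -i 's/^B=.*/B=np.array([0.509,0.042,0]); YAW=-0.255/' h.py; python3 - <<'E'
from h import *
go((-.01,.13,.2),(-.01,.09,.19),(-.01,.05,.185))
E
```

```text
t 3.73 box [0.0008 0.1464 0.3332] F [ 0.8 -0.7 -0.4] g 0.0005812373915347079
tool axes in box
 [[ 0.032  0.999 -0.   ]
 [ 0.999 -0.032  0.   ]
 [ 0.    -0.    -1.   ]]
(-0.01, 0.13, 0.2) -> [-0.033 -0.021  0.266]
(-0.01, 0.09, 0.19) -> [-0.113 -0.018  0.286]
(-0.01, 0.05, 0.185) -> [-0.193 -0.016  0.296]
turn [ 0.     0.    -0.021]
```

>>> jog_arm(motion="0 0 -0.01 0.11 0 0 -0.02; 0 -0.01 -0.02 0.22 0 0 -0.02; 0 -0.03 -0.02 0.29 0 0 -0.02; 0 -0.06 -0.02 0.29 0 0 -0.02; 0 -0.09 -0.02 0.29 0 0 -0.02")

```text
time: 4.35
tool_pos: [0.5245, 0.1404, 0.1905]
tool_rot: [0.001, 0.792, 0.611, 0.001]
contact_force: [-0.6, 0.1, -0.3]
gripper_width: 0.0
grasp_force: 0.0
```

```bash
python3 - <<'E'
from h import *
go(*[(-.01,.093-.105*np.cos(a)+.002*np.sin(a),.083+.105*np.sin(a)+.002*np.cos(a)) for a in (1.4,1.1,.8,.5,.25,0)])
E
```

```text
t 4.35 box [-0.0098  0.0991  0.1905] F [-0.6  0.1 -0.3] g 0.0003282946194762957
tool axes in box
 [[ 0.002  1.     0.001]
 [ 1.    -0.002  0.003]
 [ 0.003  0.001 -1.   ]]
(-0.01, np.float64(0.0771243494554516), np.float64(0.1868121559345888)) -> [-0.044 -0.     0.007]
(-0.01, np.float64(0.04715482197043726), np.float64(0.1774839650493019)) -> [-0.104 -0.     0.026]
(-0.01, np.float64(0.02128050770034668), np.float64(0.15971580296314422)) -> [-0.156 -0.     0.061]
(-0.01, np.float64(0.0018126820787192663), np.float64(0.13509484667722205)) -> [-0.195 -0.     0.111]
(-0.01, np.float64(-0.008240996361108643), np.float64(0.1109152405651462)) -> [-0.215 -0.     0.159]
(-0.01, np.float64(-0.011999999999999997), np.float64(0.085)) -> [-0.222 -0.     0.211]
turn [ 0.002 -0.001 -0.001]
```

>>> jog_arm(motion="0 -0.044 0 0.007 0 0 0; 0 -0.075 0 0.015 0 0 0; 0 -0.105 0 0.026 0 0 0; 0 -0.13 0 0.042 0 0 0; 0 -0.156 0 0.062 0 0 0")

```text
time: 4.97
tool_pos: [0.5065, 0.0608, 0.1673]
tool_rot: [0.006, 0.792, 0.61, -0.0]
contact_force: [-7.4, -6.7, 5.8]
gripper_width: -0.0
grasp_force: 0.4
```

>>> jog_arm(motion="0 -0.02 0 0.024 0 0 0; 0 -0.04 0 0.05 0 0 0; 0 -0.05 0 0.074 0 0 0; 0 -0.06 0 0.098 0 0 0; 0 -0.06 0 0.098 0 0 0")

```text
time: 5.6
tool_pos: [0.4948, 0.0368, 0.1063]
tool_rot: [-0.001, 0.792, 0.611, -0.001]
contact_force: [-1.1, -0.2, -0.4]
gripper_width: 0.005
grasp_force: 0.0
```

```bash
python3 - <<'E'
from h import *
import cv2
f,P=cloud('top'); cv2.imwrite('pics/b.png',cv2.resize(f['color'][100:260,180:420],None,fx=2.5,fy=2.5)[:,:,::-1])
print([w2b(d['at']).round(3) for d in place_of('top','samplebox')])
go((-.01,-.012,.085),(-.01,-.02,.083))
E
```

```text
[array([-0.001, -0.002, -0.001])]
t 5.7 box [-0.0112 -0.0082  0.1081] F [-0.   0.6  0.7] g -0.0025544908800773556
tool axes in box
 [[ 0.002  1.     0.   ]
 [ 1.    -0.002 -0.001]
 [-0.001  0.    -1.   ]]
(-0.01, -0.012, 0.085) -> [-0.008  0.002  0.046]
(-0.01, -0.02, 0.083) -> [-0.024  0.002  0.05 ]
turn [-0.001 -0.    -0.001]
```

View pics/b.png

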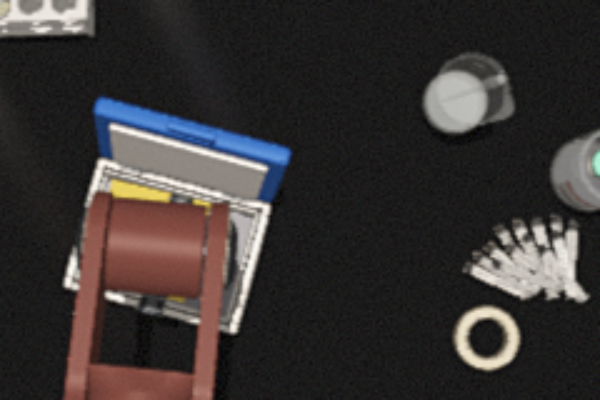

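The crop shows the flap (yellow near (140,190)) folding under the tool, lid still open. Pressing down to the stop.

>>> jog_arm(motion="0 -0.004 0 0.016 0 0 0; 0 -0.01 0 0.03 0 0 0; 0 -0.015 0 0.042 0 0 0; 0 -0.02 0 0.054 0 0 0; 0 -0.02 0 0.054 0 0 0")

```text
time: 6.32
tool_pos: [0.4931, 0.0269, 0.0806]
tool_rot: [-0.0, 0.792, 0.611, -0.001]
contact_force: [0.3, 0.6, -0.6]
gripper_width: -0.002
grasp_force: 0.0
```

>>> jog_arm(motion="0 0 0 0 0 0 0; 0 0 0 0 0 0 0; 0 0 0 -0.1 0 0 0; 0 0 0 -0.2 0 0 0; 0 0 0 -0.32 0 0 0")

```text
time: 6.95
tool_pos: [0.493, 0.0272, 0.2423]
tool_rot: [-0.0, 0.792, 0.611, -0.001]
contact_force: [1.1, -0.2, 0.5]
gripper_width: -0.001
grasp_force: 0.0
```

```bash
python3 - <<'E'
from h import *
for cam in ['top','side']:
    f,P=cloud(cam)
    for t in ['flap','lid']:
        for d in cut_out(cam,t)[:1]:
            k=d['pixels']&(f['range_z']>0); b=w2b(P[k]); print(cam,t,d['p'],k.sum(),np.percentile(b,[3,50,97],axis=0).round(3).tolist())
    for t in ['samplebox','flap_edge','lid_edge']: print(t,[(w2b(d['at']).round(3),d['p']) for d in place_of(cam,t)[:1]])
go((-.01,.14,.33),(.17,.14,.33),(.17,0,.33),(.16,0,.225))
E
```

```text
top lid 0.93 1795 [[0.075, -0.093, 0.117], [0.095, -0.0, 0.221], [0.12, 0.093, 0.251]]
samplebox []
flap_edge []
lid_edge [(array([ 0.124, -0.004,  0.238]), 0.63)]
side flap 0.66 919 [[-0.057, -0.047, 0.086], [-0.003, 0.011, 0.101], [0.048, 0.073, 0.116]]
side lid 0.65 739 [[0.091, -0.102, 0.125], [0.11, -0.026, 0.233], [0.119, 0.088, 0.253]]
samplebox [(array([ 0.001, -0.004,  0.   ]), 0.56)]
flap_edge [(array([ 0.   , -0.049,  0.109]), 0.77)]
lid_edge [(array([0.127, 0.005, 0.244]), 0.73)]
t 7.55 box [-0.0115 -0.0184  0.2402] F [ 0.6  0.5 -0.2] g 0.0021559661698396554
tool axes in box
 [[ 0.002  1.    -0.   ]
 [ 1.    -0.002 -0.002]
 [-0.002 -0.    -1.   ]]
(-0.01, 0.14, 0.33) -> [ 0.317  0.002 -0.18 ]
(0.17, 0.14, 0.33) -> [ 0.318  0.362 -0.18 ]
(0.17, 0, 0.33) -> [ 0.038  0.363 -0.18 ]
(0.16, 0, 0.225) -> [0.038 0.343 0.03 ]
turn [-0.001  0.    -0.001]
```

```bash
python3 - <<'E'
from h import *
import cv2
f,P=cloud('side'); g=grab_frame('wrist')
cv2.imwrite('pics/c.png',np.hstack([cv2.resize(f['color'][110:260,170:340],(400,353)),cv2.resize(g['color'],(400,300)).copy() if 0 else cv2.copyMakeBorder(cv2.resize(g['color'],(400,300)),0,53,0,0,0)])[:,:,::-1])
for cam in ['side','wrist']:
  F,Q=cloud(cam)
  c=F['color'].astype(int); k=(F['range_z']>0)&(c[...,0]>c[...,2]+60)&(c[...,1]>c[...,2]+40); b=w2b(Q[k]); b=b[(abs(b[:,0])<.06)&(abs(b[:,1])<.09)]
  if len(b)>30:
    A=np.c_[b[:,:2],np.ones(len(b))]; print(cam,len(b),np.linalg.lstsq(A,b[:,2],rcond=None)[0],np.percentile(b,[2,50,98],axis=0).round(3).tolist())
E
```

```text
side 899 [ 0.00170054 -0.2016902   0.10316835] [[-0.055, -0.046, 0.084], [-0.002, 0.013, 0.101], [0.049, 0.078, 0.116]]
wrist 16819 [-0.00038904 -0.20766662  0.10072667] [[-0.054, -0.044, 0.085], [-0.001, 0.017, 0.097], [0.053, 0.075, 0.111]]
```

View pics/c.png

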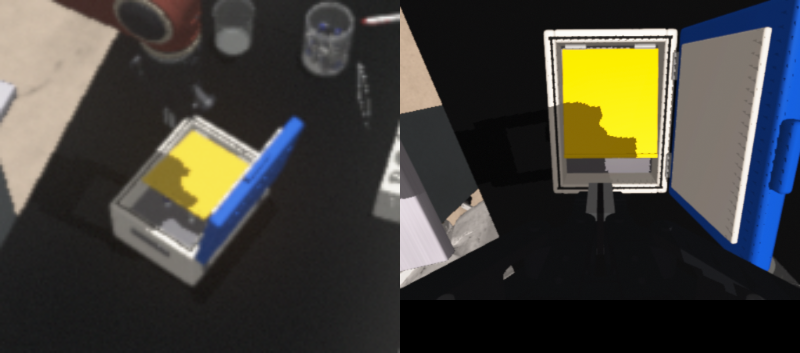

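```bash
python3 - <<'E'
from h import *
s=state(); r=rot(s)
for cam in ['wrist','side','top']:
  F,Q=cloud(cam)
  t=r.inv().apply((Q-s['tool_pos']).reshape(-1,3)).reshape(Q.shape)
  k=(F['range_z']>0)&(abs(t[...,0])<.06)&(abs(t[...,1])<.08)&(t[...,2]<.06)&(t[...,2]>-.1)
  q=t[k]; print(cam,len(q)); 
  if len(q): print(np.percentile(q,[0,1,50,99,100],axis=0).round(3).tolist()); print(np.histogram(q[:,2],bins=np.arange(-.1,.061,.01)))
E
```

```text
wrist 23320
[[-0.014, -0.053, -0.1], [-0.009, -0.047, -0.1], [0.01, -0.001, -0.084], [0.016, 0.045, -0.036], [0.017, 0.051, -0.028]]
(array([8450, 7602, 4081, 1180,  768,  746,  485,    8,    0,    0,    0,
          0,    0,    0,    0,    0]), array([-1.00000000e-01, -9.00000000e-02, -8.00000000e-02, -7.00000000e-02,
       -6.00000000e-02, -5.00000000e-02, -4.00000000e-02, -3.00000000e-02,
       -2.00000000e-02, -1.00000000e-02, -5.55111512e-17,  1.00000000e-02,
        2.00000000e-02,  3.00000000e-02,  4.00000000e-02,  5.00000000e-02,
        6.00000000e-02]))
side 155
[[-0.02, -0.051, -0.1], [-0.018, -0.047, -0.099], [-0.011, 0.002, -0.082], [0.007, 0.038, -0.03], [0.009, 0.041, -0.028]]
(array([37, 48, 25, 11, 10, 14,  8,  2,  0,  0,  0,  0,  0,  0,  0,  0]), array([-1.00000000e-01, -9.00000000e-02, -8.00000000e-02, -7.00000000e-02,
       -6.00000000e-02, -5.00000000e-02, -4.00000000e-02, -3.00000000e-02,
       -2.00000000e-02, -1.00000000e-02, -5.55111512e-17,  1.00000000e-02,
        2.00000000e-02,  3.00000000e-02,  4.00000000e-02,  5.00000000e-02,
        6.00000000e-02]))
top 0
```

The crops show the flap still about 0.2 rad up; depth says the real fingertips end about 28 mm short of the reported TCP. Pressing again, deeper.

>>> jog_arm(motion="0 0 0 0.1 0 0 0; 0 0 0 0.2 0 0 0; 0 0 0 0.29 0 0 0; 0 0 0 0.325 0 0 0; 0 0 0 0.35 0 0 0")

```text
time: 8.52
tool_pos: [0.4943, 0.0269, 0.0666]
tool_rot: [0.0, 0.792, 0.611, 0.0]
contact_force: [0.3, 0.4, 0.7]
gripper_width: 0.005
grasp_force: 0.1
```

>>> jog_arm(motion="0 0 0 0.006 0 0 0; 0 0 0 0.012 0 0 0; 0 0 0 0.018 0 0 0; 0 0 0 0.018 0 0 0; 0 0 0 0.018 0 0 0")

```text
time: 9.15
tool_pos: [0.4946, 0.027, 0.0583]
tool_rot: [0.001, 0.792, 0.611, 0.001]
contact_force: [1.4, 0.5, 2.0]
gripper_width: -0.003
grasp_force: 1.2
```

```bash
python3 - <<'E'
from h import *
rep()
F,Q=cloud('wrist')
c=F['color'].astype(int); k=(F['range_z']>0)&(c[...,0]>c[...,2]+60)&(c[...,1]>c[...,2]+40); b=w2b(Q[k]); b=b[(abs(b[:,0])<.06)&(abs(b[:,1])<.09)]
A=np.c_[b[:,:2],np.ones(len(b))]; print(len(b),np.linalg.lstsq(A,b[:,2],rcond=None)[0],np.percentile(b,[2,50,98],axis=0).round(3).tolist())
E
```

```text
t 9.15 box [-0.0101 -0.0182  0.0583] F [1.4 0.5 2. ] g -0.003317067907631756
tool axes in box
 [[ 0.002  1.     0.   ]
 [ 1.    -0.002  0.002]
 [ 0.002  0.    -1.   ]]
64102 [-8.98730991e-05 -2.32381271e-03  8.46837810e-02] [[-0.054, -0.034, 0.083], [0.002, 0.032, 0.085], [0.053, 0.075, 0.086]]
```

The flap is flat (slope 0.002 rad, top at 85 mm). Now rising and going over to behind the lid.

>>> jog_arm(motion="0 0 0 -0.1 0 0 0; 0 0 0 -0.2 0 0 0; 0 0.01 0 -0.3 0 0 0; 0 0.03 0 -0.4 0 0 0; 0 0.036 0 -0.48 0 0 0")

```text
time: 9.82
tool_pos: [0.4981, 0.0448, 0.2994]
tool_rot: [0.0, 0.792, 0.611, 0.0]
contact_force: [-0.1, 0.6, -0.0]
gripper_width: 0.001
grasp_force: 0.0
```

>>> jog_arm(motion="0 0 0.08 -0.01 0 0 0; 0 0 0.16 -0.01 0 0 0; 0 0 0.24 -0.01 0 0 0; 0 0 0.32 -0.01 0 0 0; 0 0 0.39 -0.01 0 0 0")

```text
time: 10.45
tool_pos: [0.6876, -0.0055, 0.3013]
tool_rot: [-0.001, 0.792, 0.611, -0.001]
contact_force: [1.0, -0.9, 0.6]
gripper_width: -0.002
grasp_force: 0.0
```

```bash
python3 - <<'E'
from h import *
F,Q=cloud('side')
print('lid_edge',[(w2b(d['at']).round(3),d['p']) for d in place_of('side','lid_edge')[:1]],'box',[w2b(d['at']).round(3) for d in place_of('side','samplebox')[:1]])
c=F['color'].astype(int); k=(F['range_z']>0)&(c[...,0]>c[...,2]+60)&(c[...,1]>c[...,2]+40); b=w2b(Q[k]); b=b[(abs(b[:,0])<.06)&(abs(b[:,1])<.09)]
A=np.c_[b[:,:2],np.ones(len(b))]; print(len(b),np.linalg.lstsq(A,b[:,2],rcond=None)[0])
b=w2b(Q[F['range_z']>0]); b=b[(b[:,0]>.06)&(b[:,0]<.26)&(abs(b[:,1])<.08)&(b[:,2]>.02)]
print(np.histogram(b[:,2],bins=np.arange(0,.42,.03)))
go((.16,0,.2))
E
```

```text
lid_edge [(array([0.122, 0.005, 0.244]), 0.93)] box [array([ 0.002, -0.004, -0.003])]
966 [ 0.00397476 -0.01596801  0.08729903]
(array([ 21,   8,   0,   8,  39,  40,  51, 202, 182,   0,   0,  41, 105]), array([0.  , 0.03, 0.06, 0.09, 0.12, 0.15, 0.18, 0.21, 0.24, 0.27, 0.3 ,
       0.33, 0.36, 0.39]))
t 10.6 box [ 0.1842 -0.0011  0.3004] F [-0.   0.2  0.7] g -0.00022018121100330357
tool axes in box
 [[ 0.003  1.    -0.001]
 [ 1.    -0.003 -0.004]
 [-0.004 -0.    -1.   ]]
(0.16, 0, 0.2) -> [ 0.002 -0.048  0.201]
turn [-0.002  0.    -0.002]
```

>>> jog_arm(motion="0 0 0 0.07 0 0 0; 0 0 0 0.14 0 0 0; 0 0 0 0.195 0 0 0; 0 0 -0.03 0.2 0 0 0; 0 0 -0.06 0.2 0 0 0")

```text
time: 11.22
tool_pos: [0.6561, 0.003, 0.2018]
tool_rot: [-0.001, 0.792, 0.611, -0.001]
contact_force: [-0.6, -1.1, 1.3]
gripper_width: 0.001
grasp_force: 0.0
```

>>> jog_arm(motion="0 0 -0.03 0 0 0 0; 0 0 -0.06 -0.006 0 0 0; 0 0 -0.09 -0.012 0 0 0; 0 0 -0.125 -0.012 0 0 0; 0 0 -0.16 -0.012 0 0 0")

```text
time: 11.85
tool_pos: [0.5798, 0.023, 0.2093]
tool_rot: [0.001, 0.792, 0.611, 0.001]
contact_force: [1.7, -0.3, -0.4]
gripper_width: -0.004
grasp_force: 0.5
```

```bash
python3 - <<'E'
from h import *
for cam in ['side','top']:
  F,Q=cloud(cam)
  for t in ['lid_edge','samplebox']: print(t,[(w2b(d['at']).round(3),d['p']) for d in place_of(cam,t)[:1]])
go(*[(.09-.14*np.cos(a)+.02*np.sin(a),0,.067+.14*np.sin(a)+.02*np.cos(a)) for a in (1.3,1.,.7,.4,.2,0)])
E
```

```text
lid_edge [(array([0.06 , 0.001, 0.249]), 0.56)]
samplebox [(array([ 0.002, -0.003,  0.001]), 0.88)]
lid_edge [(array([ 0.064, -0.004,  0.248]), 0.73)]
samplebox [(array([ 0.   ,  0.001, -0.003]), 0.88)]
t 12.15 box [ 0.0741 -0.0005  0.2083] F [-0.1 -0.4  0.5] g 0.0010334216688380788
tool axes in box
 [[ 0.002  1.     0.   ]
 [ 1.    -0.002 -0.   ]
 [-0.     0.    -1.   ]]
(np.float64(0.07182132770090162), 0, np.float64(0.20724812253089878)) -> [ 0.001 -0.005  0.002]
(np.float64(0.031187096874618358), 0, np.float64(0.1956119839904683)) -> [ 0.001 -0.086  0.025]
(np.float64(-0.004193552475074589), 0, np.float64(0.17248731995896652)) -> [ 0.001 -0.157  0.072]
(np.float64(-0.031160172314230905), 0, np.float64(0.1399397878032688)) -> [ 0.001 -0.211  0.137]
(np.float64(-0.043235934281872626), 0, np.float64(0.11441503786813341)) -> [ 0.001 -0.235  0.188]
(np.float64(-0.05000000000000002), 0, np.float64(0.08700000000000001)) -> [ 0.001 -0.248  0.243]
turn [-0.    -0.    -0.001]
```

The lid follows as modelled (about 1.34 rad) and the box has not moved. Continuing along the arc.

>>> jog_arm(motion="0 0 -0.045 0.01 0 0 0; 0 0 -0.086 0.025 0 0 0; 0 0 -0.122 0.045 0 0 0; 0 0 -0.157 0.072 0 0 0; 0 0 -0.185 0.102 0 0 0")

```text
time: 12.78
tool_pos: [0.4912, 0.0463, 0.1576]
tool_rot: [0.0, 0.792, 0.611, 0.0]
contact_force: [-0.6, -0.2, 1.3]
gripper_width: 0.002
grasp_force: 0.5
```

>>> jog_arm(motion="0 0 -0.026 0.035 0 0 0; 0 0 -0.04 0.061 0 0 0; 0 0 -0.05 0.087 0 0 0; 0 0 -0.057 0.112 0 0 0; 0 0 -0.06 0.13 0 0 0")

```text
time: 13.4
tool_pos: [0.4618, 0.054, 0.0915]
tool_rot: [-0.0, 0.792, 0.611, -0.0]
contact_force: [-0.0, -0.2, 1.6]
gripper_width: -0.002
grasp_force: 0.3
```

```bash
python3 - <<'E'
from h import *
for cam in ['side','top']:
  F,Q=cloud(cam)
  for t in ['lid_edge','samplebox']: print(t,[(w2b(d['at']).round(3),d['p']) for d in place_of(cam,t)[:1]])
go((-.05,0,.087))
E
```

```text
lid_edge [(array([-0.075,  0.001,  0.122]), 0.95)]
samplebox [(array([ 0.002, -0.001,  0.002]), 0.8)]
lid_edge [(array([-0.001, -0.391, -0.003]), 0.54)]
samplebox [(array([-0.001, -0.003, -0.004]), 0.75)]
t 13.7 box [-0.048  -0.0002  0.0929] F [ 0.4 -0.5  0.3] g 0.0006196862719093679
tool axes in box
 [[ 0.002  1.     0.   ]
 [ 1.    -0.002  0.001]
 [ 0.001  0.    -1.   ]]
(-0.05, 0, 0.087) -> [ 0.    -0.004  0.012]
turn [ 0.001 -0.    -0.001]
```

>>> jog_arm(motion="0 0 0 0.006 0 0 0; 0 0 0 0.012 0 0 0; 0 0 0 0.016 0 0 0; 0 0 0 0.02 0 0 0; 0 0 0 0.02 0 0 0")

```text
time: 14.32
tool_pos: [0.4626, 0.054, 0.0878]
tool_rot: [-0.0, 0.792, 0.611, -0.001]
contact_force: [-15.5, 0.3, 29.1]
gripper_width: 0.0
grasp_force: 14.3
```

```bash
python3 - <<'E'
from h import *
rep()
for cam in ['side','wrist']:
  F,Q=cloud(cam); c=F['color'].astype(int)
  k=(F['range_z']>0)&(c[...,2]>c[...,0]+60); b=w2b(Q[k]); b=b[(abs(b[:,0])<.07)&(abs(b[:,1])<.095)&(b[:,2]>.105)]
  A=np.c_[b[:,:2],np.ones(len(b))]; print(cam,len(b),np.linalg.lstsq(A,b[:,2],rcond=None)[0],np.percentile(b,[2,50,98],axis=0).round(3).tolist())
E
```

```text
t 14.32 box [-0.0479 -0.0001  0.0878] F [-15.5   0.3  29.1] g 0.00040433692828403925
tool axes in box
 [[ 0.002  1.    -0.001]
 [ 1.    -0.002 -0.001]
 [-0.001 -0.001 -1.   ]]
side 1764 [-0.0095005   0.00227986  0.1189943 ] [[-0.065, -0.092, 0.111], [0.01, -0.013, 0.118], [0.068, 0.091, 0.126]]
wrist 81961 [-0.00170731 -0.02121411  0.11717456] [[-0.067, -0.04, 0.113], [0.001, 0.043, 0.117], [0.064, 0.093, 0.119]]
```

Firm contact at the stop and the lid is flat. Retracting.

>>> jog_arm(motion="0 0 0 -0.03 0 0 0; 0 0 0 -0.1 0 0 0; 0 0 0 -0.2 0 0 0; 0 0 0 -0.3 0 0 0; 0 0 0 -0.3 0 0 0")

```text
time: 15.05
tool_pos: [0.4647, 0.0539, 0.238]
tool_rot: [0.003, 0.792, 0.611, 0.004]
contact_force: [0.3, -0.6, -0.7]
gripper_width: -0.003
grasp_force: 0.0
```

```bash
python3 - <<'E'
from h import *
import cv2
rep()
for cam in ['side','wrist']:
  F,Q=cloud(cam); c=F['color'].astype(int)
  k=(F['range_z']>0)&(c[...,2]>c[...,0]+60); b=w2b(Q[k]); b=b[(abs(b[:,0])<.07)&(abs(b[:,1])<.095)&(b[:,2]>.105)]
  A=np.c_[b[:,:2],np.ones(len(b))]; print(cam,len(b),np.linalg.lstsq(A,b[:,2],rcond=None)[0])
  for t in ['lid_edge','samplebox']: print(t,[(w2b(d['at']).round(3),d['p']) for d in place_of(cam,t)[:1]])
  for t in ['jar_caps','beaker_150','tape_roll']: print(t,[(d['at'],d['p']) for d in place_of(cam,t)[:1]])
  if cam=='side': cv2.imwrite('pics/d.png',cv2.resize(F['color'][80:300,130:360],(560,536))[:,:,::-1])
E
```

```text
t 15.05 box [-0.0458  0.0003  0.238 ] F [ 0.3 -0.6 -0.7] g -0.0032181963407463855
tool axes in box
 [[ 0.002  1.     0.002]
 [ 1.    -0.002  0.01 ]
 [ 0.01   0.002 -1.   ]]
side 1972 [-0.01037526  0.00015492  0.11863126]
lid_edge [(array([-0.075,  0.002,  0.119]), 0.85)]
samplebox [(array([-0.074, -0.001,  0.118]), 0.74)]
jar_caps [([0.6095, 0.3888, -0.0005], 0.96)]
beaker_150 [([0.4476, 0.3621, 0.003], 0.84)]
tape_roll [([0.4123, -0.3359, -0.0024], 0.7)]
wrist 32761 [-0.00618499 -0.00667717  0.11661916]
lid_edge [(array([-0.077, -0.001,  0.111]), 0.89)]
samplebox []
jar_caps []
beaker_150 []
tape_roll []
```

View pics/d.png

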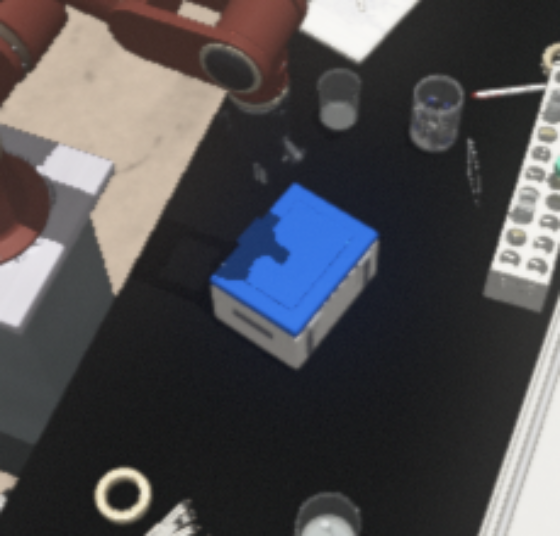

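The crop shows the lid flat on the box (corners near (300,185), (378,235), (297,330), (212,280)). The jar, beaker and tape are where they were, and the gripper is clear.

```bash
python3 -c "
from plant import *
print(job_done())"
```

```text
the job is handed in; nothing more can be done
None
```

I folded the flap flat, then pushed the lid shut over it, and handed the job in at about 15 s. The last images showed the lid within about 0.01 rad of shut and the jar, beaker and tape roll in place, and the box had not shifted when last measured just before the final press; the hand-in returned no verdict.

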